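Sieve the flask hardware

ROBOT

A 7-joint arm with a two-finger parallel gripper is mounted at the origin on the work surface. World frame = base frame: x ahead of the robot, y to its left, z up, the work surface at z = 0. Lengths are in m, angles in rad, forces in N, time in s.
With the tool pointing down it reaches from about 0.4 to 0.85 m from the base axis. Payload 10.4 kg.
Tool frame: the origin (TCP) lies on the front face of the gripper's body, between the roots of the fingers; the fingertips stand 70 mm ahead of it and the grasp point (between the pads) lies 51 mm ahead of it (grasp_offset is the distance from the TCP to the grasp point, in m); z points along the fingers, y is the direction in which the jaws open and shut (so a half turn about z gives the same grasp; the last joint's range is limited). The gripper opens to 87 mm and grips with 3 to 60 N. Pads are 19 mm wide; open, the fingers measure 117 mm over their backs; the gripper's body (75 mm by 190 mm) begins 51 mm behind the grasp point.
Start: joints at [1.284, 0.332, -0.065, 1.46, 0.022, 1.35, -0.088], TCP at [0.163, -0.603, 0.292] pointing down, gripper open.
Joint ranges: [-2.6, 2.6], [-0.5, 2.12], [-1.47, 1.34], [0.16, 2.42], [-1.27, 4.41], [0.06, 2.06], [-2.6, 2.6]. Speed limits (rad/s): [2.22, 2.22, 2.79, 2.79, 3.14, 3.14, 3.14].

INTERFACE

Orientations are given as a unit quaternion [x, y, z, w].
In Python, from bench import * gives the robot as it stands. The module is installed in compiled form; this text tells all that it offers.
- The arm moves only by the tool arm_command, never from a script. Its argument "commands" is a list of rows, each a list of 3 entries, a list of its own where there are three numbers: the opening in per cent of the stroke, from 0 (shut) to 100 (fully open), then the shift along the tool's x, y, z in m, then the turn, a rotation vector about the tool's x, y, z in rad. A call has exactly 10 rows; each row is the pose to reach, as a shift and turn from the pose commanded when the call began, along the tool's axes at that moment; what a row does not reach only later rows make up. A row lasts 1/12 s, in which the tool goes at most 41.7 mm and 7.16 degrees, less where a joint would pass 70% of its speed; a pose out of reach is approached as far as the arm can. A call with a gripper value outside its range is refused whole. The fingers move at their own pace and stop on an object; "squeeze" is the grip in N (left out, the last holds). Time passes only in rows, so rows that repeat a pose let the fingers close, or fill a call up. It gives the time, the measured TCP pose, the force and the opening at its end, in the units of the state.
- read_state(): the state, without advancing time (a new reading comes with each control period).
- camera(name): name is "side" or "top"; returns a dict with "pixels" (400x640x3 uint8, red, green, blue), "fx", "fy", "cx", "cy" (pixels), "rvec" (rotation vector, rad) and "tvec" (3), from world to camera coordinates, as OpenCV has them. Camera axes: x right, y down, z forward; pixel columns grow to the right and rows downward; lengths in m; the calibration is good to about 2 mm. A picture is of the moment at which its call begins. There is no depth.
- close_job(): hands the job in, once; it reports no verdict.
The state is a dict: "time": time; "joint_positions": joint angles; "joint_vel": joint speeds; "joint_torque": joint torques, N m; "ee_pos": TCP position; "eef_rot": TCP orientation; "ft_force": force on the tool from outside, world axes, zero at the start; "torque": the same for the moment, N m; "width": finger opening in m.
Only numpy, scipy, OpenCV 4.12 (cv2) and the standard library are available. Lean on these libraries where they do the work, as an engineer would, in place of code of your own. Each camera call takes 0.05 s, during which the arm holds its last target.

TASK

Take the sieve by its carrying bar and, keeping it on the rim of the catch box, shake it side to side so that it knocks gently against both spring bumpers, each at least three times and never slamming them or bearing down on the box, until all five small brass spacers have dropped into the box. Only then lift the sieve off, with the three red knobs still in it, put it down gently inside the lip of the parking stand, flat on its floor, and let go. Leave the plaster model and the brush beside the stand where they are.

Things in the scene. Friction and masses are not known exactly. Their poses are not given: they have to be found in the camera images.
- sieve: Wooden sieve 160 (x) x 130 (y) x 34 mm, 0.4-0.65 kg; origin: centre of underside. End walls 14 mm, side walls 4 mm thick. Floor: steel bars along x, 4 mm high, 10 mm wide, at y = -30, 0, 30 mm, and a 5 mm strip at each side wall; slots between them 20 to 21 mm. Starts on the box rim (box z = 55 mm), within 6 mm of its middle, x within 0.02 rad of the box's x. Friction on box about 0.25.
- handle (a point): Centre of the sieve's dark carrying bar, 60 mm above the sieve's underside. The bar runs along the sieve's x (158 mm), is 12 mm wide (y) and 20 mm high. Axes as the sieve's. 50 mm clear on both sides.
- box: Grey catch box, fixed; origin: centre of underside. Inside 140 (x) x 224 (y) mm, floor 5 mm, rim z = 55 mm. The sieve's end walls stand on its two long walls (x = +-75 mm, 10 mm thick) and slide along the box's y. Blue cheeks, inner faces x = +-84 mm, top z = 67 mm, leave 4 mm play each side. A deck at each y end, out to y = +-165 mm, carries a bumper: top z = 91 mm, its black knob 107 mm.
- bumper_a (a joint): Orange spring bumper at the box's +y end, facing the sieve's side wall. Value: m pushed in; 0 free, 0.018 bottomed. Pushes back 2.8 N + 0.7 N per mm. Its place along the deck is not measured and varies: free face 79 to 97 mm from the box's centre (14 to 32 mm from the centred sieve), to be found by feel. Pushed in 3 mm or more is a knock, over 14 mm a slam.
- bumper_b (a joint): Blue spring bumper at the box's -y end, facing the sieve's side wall. Value: m pushed in; 0 free, 0.018 bottomed. Pushes back 2.8 N + 0.7 N per mm. Its place along the deck is not measured and varies: free face 79 to 97 mm from the box's centre (14 to 32 mm from the centred sieve), to be found by feel. Pushed in 3 mm or more is a knock, over 14 mm a slam.
- spacer0: Small brass spacer, disc of 16 mm diameter, 7 mm thick, 12 g; origin: centre of its underside as it starts. Starts lying flat on a sieve bar; slides on the steel (friction about 0.25) when shaken with 3 to 4 m/s2 or more, and drops through a slot once its centre is off the bar.
- spacer1: Small brass spacer, disc of 16 mm diameter, 7 mm thick, 12 g; origin: centre of its underside as it starts. Starts lying flat on a sieve bar; slides on the steel (friction about 0.25) when shaken with 3 to 4 m/s2 or more, and drops through a slot once its centre is off the bar.
- spacer2: Small brass spacer, disc of 16 mm diameter, 7 mm thick, 12 g; origin: centre of its underside as it starts. Starts lying flat on a sieve bar; slides on the steel (friction about 0.25) when shaken with 3 to 4 m/s2 or more, and drops through a slot once its centre is off the bar.
- spacer3: Small brass spacer, disc of 16 mm diameter, 7 mm thick, 12 g; origin: centre of its underside as it starts. Starts lying flat on a sieve bar; slides on the steel (friction about 0.25) when shaken with 3 to 4 m/s2 or more, and drops through a slot once its centre is off the bar.
- spacer4: Small brass spacer, disc of 16 mm diameter, 7 mm thick, 12 g; origin: centre of its underside as it starts. Starts lying flat on a sieve bar; slides on the steel (friction about 0.25) when shaken with 3 to 4 m/s2 or more, and drops through a slot once its centre is off the bar.
- clampknob0: Large red clamp knob, 32 mm diameter, 24 mm high, 45 g; too big for the slots; origin: centre of its underside as it starts. Starts in the sieve.
- clampknob1: Large red clamp knob, 32 mm diameter, 24 mm high, 45 g; too big for the slots; origin: centre of its underside as it starts. Starts in the sieve.
- clampknob2: Large red clamp knob, 32 mm diameter, 24 mm high, 45 g; too big for the slots; origin: centre of its underside as it starts. Starts in the sieve.
- stand: Parking stand, grey block with a green lip, fixed to the bench; origin: centre of its underside. Its floor, 170 (x) x 140 (y) mm inside the lip, lies at z = 30 mm; the lip rises to z = 38 mm. The sieve fits in with 5 mm play all round, its x along the stand's x (either way round).
- plaster: Bystander, leave alone: cream plaster model, 62 x 66 x 34 mm, beside the stand, 95 to 170 mm from its centre along the stand's +y. Origin: underside.
- brush: Bystander, leave alone: small brush 150 mm long, lying about 130 mm from the stand's centre along the stand's -y. Origin: underside.

How it is judged:
By the outcome, as a careful person would: the job done as asked, in the order asked, and still so for the second after the job is handed in, with the robot touching nothing.
It also fails if it takes over 64 s, if anything falls off the work surface, if the arm or the gripper's body presses on something with over 40 N, if the wrist force passes 120 N, or if a joint passes its speed limit or range.

## Working session

There is one attempt and no reset: what is moved stays moved. The work goes in short steps, Python scripts to look and compute and a tool call to move; the robot and the scene stay as the last step left them, time stands still between calls to the robot, and variables do not carry over. Pictures are saved under pics/ and viewed, and the job is handed in when it is done.

Besides the shell and the picture viewer there is one more tool, called as name(argument=value, ...), one argument or row to a line, values as JSON. arm_command: Moves the arm, as the interface text tells. Its arguments: {"type":"object","properties":{"commands":{"type":"array","items":{"type":"array"}},"squeeze":{"type":"number"}},"required":["commands"]}

```bash
mkdir -p pics; cat > h.py <<'E'
from bench import *
import numpy as np, cv2
from scipy.spatial.transform import Rotation as R
def snap(name,fn):
    c=camera(name); cv2.imwrite(fn,c["pixels"][:,:,::-1].copy()); return c
def ray(c,u,v,z):
    Rm=cv2.Rodrigues(np.array(c["rvec"],float))[0]; t=np.array(c["tvec"],float)
    o=-Rm.T@t; d=Rm.T@np.array([(u-c["cx"])/c["fx"],(v-c["cy"])/c["fy"],1.])
    return o+d*(z-o[2])/d[2]
def proj(c,p):
    K=np.array([[c["fx"],0,c["cx"]],[0,c["fy"],c["cy"]],[0,0,1.]])
    return cv2.projectPoints(np.array(p,float).reshape(-1,1,3),np.array(c["rvec"],float),np.array(c["tvec"],float),K,None)[0].reshape(-1,2)
E
python3 - <<'E'
from h import *
import pickle
s=read_state()
print({k:np.round(v,3) for k,v in s.items()})
C={}
for n in("side","top"):
    C[n]=snap(n,f"pics/{n}0.png"); c=C[n]; print(n,c["fx"],c["cx"],c["cy"],-cv2.Rodrigues(np.array(c["rvec"]))[0].T@np.array(c["tvec"]))
pickle.dump(C,open("c0.pkl","wb"))
E
```

```text
{'time': np.float64(0.0), 'joint_positions': array([ 1.284,  0.333, -0.065,  1.461,  0.022,  1.35 , -0.088]), 'joint_vel': array([-0.   ,  0.002, -0.   ,  0.001, -0.   , -0.001, -0.   ]), 'joint_torque': array([ 0.0000e+00, -6.2325e+01,  2.5000e-02, -3.8989e+01, -6.1000e-02,
        4.0000e-02,  0.0000e+00]), 'ee_pos': array([ 0.163, -0.603,  0.291]), 'eef_rot': array([ 0.991,  0.132, -0.   , -0.001]), 'ft_force': array([ 0.273, -0.688,  0.873]), 'torque': array([ 0.   ,  0.064, -0.004]), 'width': np.float64(0.087)}
side 517.5659375694014 314.0902277729043 197.07862627904618 [0.31590861 0.67793836 0.97032771]
top 376.5024773962693 319.8723301209399 205.75970941902202 [4.55513032e-01 8.37672276e-04 8.73280489e-01]
```

View pics/top0.png

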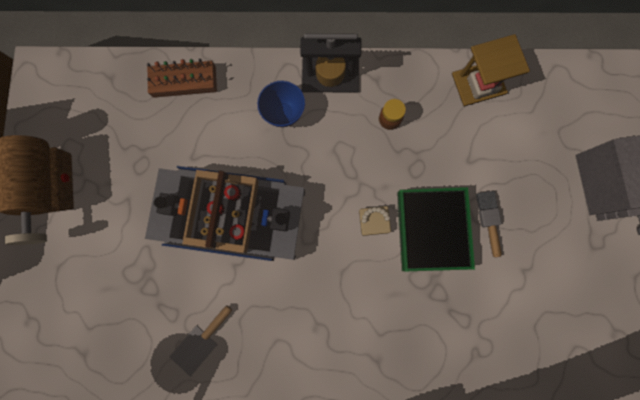

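View pics/side0.png

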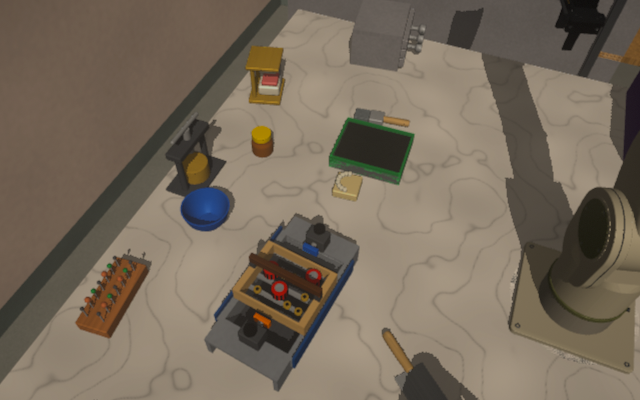

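```bash
python3 - <<'E'
from h import *
import pickle
C=pickle.load(open("c0.pkl","rb"))
c=C["top"]
for p in [(0,0,0),(.163,-.603,.29),(.5,0,0),(.5,.3,0),(.7,0,0)]: print(p,proj(c,p),proj(C["side"],p))
cv2.imwrite("pics/t1.png",cv2.resize(c["pixels"][155:275,140:310,::-1],None,fx=4.5,fy=4.5,interpolation=cv2.INTER_CUBIC))
cv2.imwrite("pics/t2.png",cv2.resize(c["pixels"][175:285,350:510,::-1],None,fx=4.5,fy=4.5,interpolation=cv2.INTER_CUBIC))
cv2.imwrite("pics/s1.png",cv2.resize(C["side"]["pixels"][205:385,200:370,::-1],None,fx=3.3,fy=3.3,interpolation=cv2.INTER_CUBIC))
E
```

```text
(0, 0, 0) [[324.35699119 472.51096349]] [[572.6759274  302.62082606]]
(0.163, -0.603, 0.29) [[756.70376602 476.30248893]] [[573.01200729  12.22083306]]
(0.5, 0, 0) [[327.79760227 237.75391108]] [[347.26851669 226.51680017]]
(0.5, 0.3, 0) [[199.0618198  235.61794656]] [[294.8173652  340.81218185]]
(0.7, 0, 0) [[329.02914722 153.72411055]] [[268.85462428 200.04201445]]
```

View pics/t1.png

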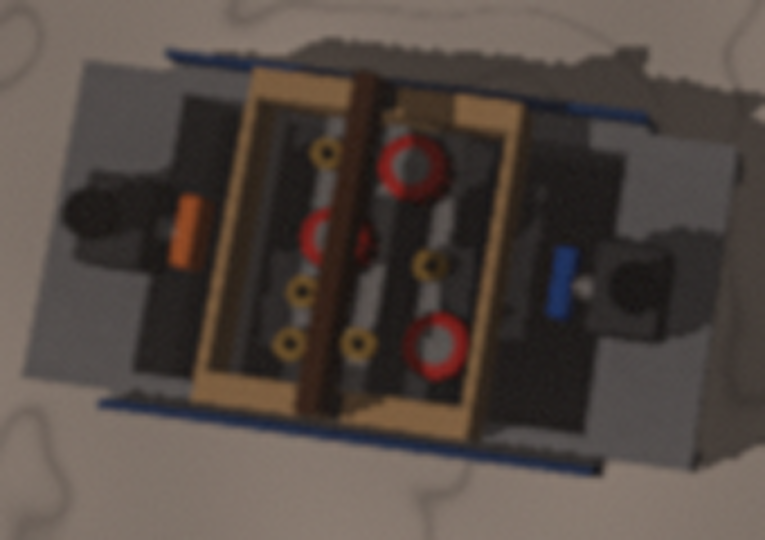

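View pics/t2.png

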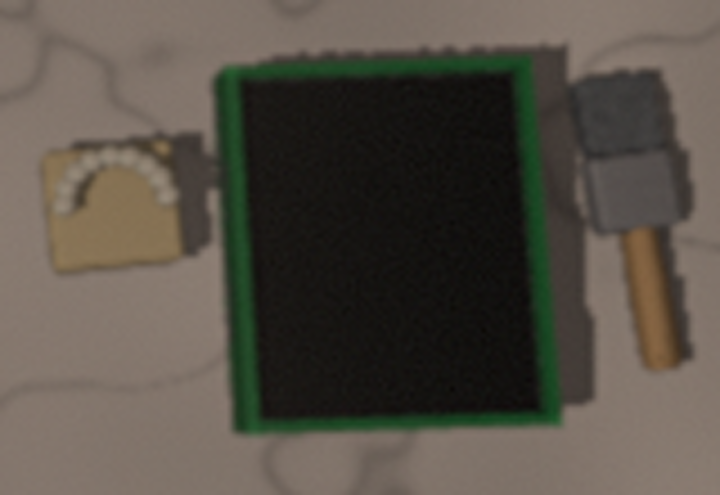

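View pics/s1.png

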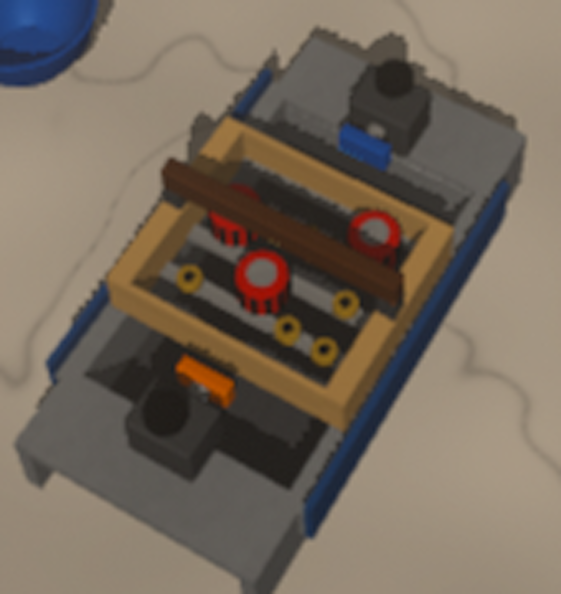

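```bash
python3 - <<'E'
from h import *
import pickle
C=pickle.load(open("c0.pkl","rb"))
T,S=C["top"],C["side"]
def zt(x,y): return 140+(x+.5)/4.5-.5,155+(y+.5)/4.5-.5
def zt2(x,y): return 350+(x+.5)/4.5-.5,175+(y+.5)/4.5-.5
def zs(x,y): return 200+(x+.5)/3.3-.5,205+(y+.5)/3.3-.5
def P(n,c,f,pts,z):
    for p in pts: print(n,p,np.round(ray(c,*f(*p),z)[:2],4))
P("cheekT",T,zt,[(168,52),(650,120),(100,403),(602,470)],.067)
P("sieve top",T,zt,[(252,69),(523,103),(192,402),(467,439)],.089)
P("sieve s",S,zs,[(230,118),(451,232),(112,280),(345,405)],.089)
P("bar top",T,zt,[(353,72),(380,74),(297,410),(325,413)],.125)
P("bar s",S,zs,[(168,158),(405,277)],.125)
P("knobT",T,zt,[(92,210),(636,286)],.107)
P("knobS",S,zs,[(165,410),(395,78)],.107)
P("standT",T,zt2,[(222,72),(530,58),(561,421),(238,432)],.038)
P("stand in",T,zt2,[(243,80),(515,72),(541,410),(262,417)],.038)
def side(c): pass
P("plaster",T,zt2,[(45,153),(172,143),(185,256),(57,270)],.034)
E
python3 - <<'E'
import sys; sys.path.insert(0,'.')
from h import *
import pickle
C=pickle.load(open("c0.pkl","rb"))
for n,z in(("top",.038),("side",.038)):
    c=C[n]; h=cv2.cvtColor(c["pixels"],cv2.COLOR_RGB2HSV)
    m=cv2.inRange(h,(50,100,30),(80,255,255))
    k=cv2.connectedComponentsWithStats(m)
    i=1+np.argmax(k[2][1:,4]); print(n,k[2][i])
    cs=cv2.findContours((k[1]==i).astype(np.uint8),cv2.RETR_CCOMP,cv2.CHAIN_APPROX_NONE)
    for q in cs[0]:
        if len(q)>80:
            r=cv2.boxPoints(cv2.minAreaRect(q)); a=cv2.approxPolyDP(q,6,True).reshape(-1,2)
            print([tuple(map(int,p))+tuple(np.round(ray(c,*p,z)[:2],4)) for p in a])
E
```

```text
cheekT (168, 52) [0.6489 0.3356]
cheekT (650, 120) [0.6181 0.0974]
cheekT (100, 403) [0.4769 0.3564]
cheekT (602, 470) [0.4495 0.115 ]
sieve top (252, 69) [0.6358 0.2856]
sieve top (523, 103) [0.6211 0.1553]
sieve top (192, 402) [0.4775 0.3037]
sieve top (467, 439) [0.4627 0.1748]
sieve s (230, 118) [0.6182 0.1573]
sieve s (451, 232) [0.4628 0.1798]
sieve s (112, 280) [0.6323 0.2857]
sieve s (345, 405) [0.4777 0.3046]
bar top (353, 72) [0.6268 0.2262]
bar top (380, 74) [0.626  0.2139]
bar top (297, 410) [0.4738 0.2428]
bar top (325, 413) [0.4727 0.2303]
bar s (168, 158) [0.627 0.218]
bar s (405, 277) [0.4702 0.2369]
knobT (92, 210) [0.5643 0.3491]
knobT (636, 286) [0.533  0.0967]
knobS (165, 410) [0.5626 0.3523]
knobS (395, 78) [0.5308 0.1012]
standT (222, 72) [ 0.6062 -0.1579]
standT (530, 58) [ 0.6154 -0.3105]
standT (561, 421) [ 0.4374 -0.3191]
standT (238, 432) [ 0.4293 -0.1637]
stand in (243, 80) [ 0.6023 -0.1683]
stand in (515, 72) [ 0.6082 -0.3029]
stand in (541, 410) [ 0.4425 -0.3097]
stand in (262, 417) [ 0.4367 -0.1754]
plaster (45, 153) [ 0.5647 -0.0704]
plaster (172, 143)
[... 345 characters left out ...]
oat64(0.6055), np.float64(-0.1714)), (464, 191, np.float64(0.6073), np.float64(-0.3027)), (469, 266, np.float64(0.4419), np.float64(-0.3079)), (407, 268, np.float64(0.4351), np.float64(-0.1736))]
side [329 118  85  63 877]
[(348, 118, np.float64(0.6124), np.float64(-0.3057)), (329, 165, np.float64(0.5973), np.float64(-0.1294)), (344, 161, np.float64(0.5683), np.float64(-0.1562)), (399, 180, np.float64(0.426), np.float64(-0.1497)), (413, 134, np.float64(0.4375), np.float64(-0.3149))]
[(347, 122, np.float64(0.6095), np.float64(-0.2901)), (410, 136, np.float64(0.4426), np.float64(-0.3047)), (400, 170, np.float64(0.4329), np.float64(-0.1816)), (333, 155, np.float64(0.6004), np.float64(-0.1645))]
```

```bash
cat >> h.py <<'E'
def rel(p0,yaw0,p1,yaw1):
    # tool pointing down with tool-x yaw; shift in tool axes, turn about tool z
    d=np.array(p1,float)-p0; c,s=np.cos(yaw0),np.sin(yaw0)
    return np.round([c*d[0]+s*d[1], s*d[0]-c*d[1], -d[2]],4), round(-(yaw1-yaw0),4)
def st():
    s=read_state(); M=R.from_quat(s["eef_rot"]).as_matrix()
    print("t %.2f"%s["time"],"p",np.round(s["ee_pos"],4),"yaw %.4f"%np.arctan2(M[1,0],M[0,0]),"z",np.round(M[:,2],3),"F",np.round(s["ft_force"],2),"T",np.round(s["torque"],2),"w %.4f"%s["width"],"q",np.round(s["joint_positions"],2))
    return s
E
python3 - <<'E'
from h import *
st()
W=[((.163,-.603,.292),.265),((.45,-.35,.29),.14),((.53,0,.27),0.0),((.549,.2285,.25),-.113)]
for a,b in zip(W,W[1:]): print(rel(*a,*b))
import pickle
T=pickle.load(open("c0.pkl","rb"))["top"]
zt=lambda x,y:(140+(x+.5)/4.5-.5,155+(y+.5)/4.5-.5)
for p in [(207,197),(196,268),(556,247),(548,316)]: print(ray(T,*zt(*p),.091))
E
```

```text
t 0.10 p [ 0.1629 -0.6031  0.2915] yaw 0.2638 z [-0.     0.001 -1.   ] F [-0.16  0.06  0.59] T [ 0.04  0.07 -0.04] w 0.0868 q [ 1.28  0.33 -0.06  1.46  0.02  1.35 -0.09]
(array([ 0.3432, -0.169 ,  0.002 ]), 0.125)
(array([ 0.1281, -0.3354,  0.02  ]), 0.14)
(array([ 0.019 , -0.2285,  0.02  ]), 0.113)
[0.57354159 0.30230435 0.091     ]
[0.53987292 0.30526566 0.091     ]
[0.55232645 0.1366771  0.091     ]
[0.51999692 0.13917671 0.091     ]
```

arm_command(
  commands=[
    [100,[0.02,-0.01,0],[0,0,0.01]],
    [100,[0.055,-0.027,0],[0,0,0.02]],
    [100,[0.09,-0.044,0],[0,0,0.035]],
    [100,[0.126,-0.062,0],[0,0,0.05]],
    [100,[0.162,-0.08,0],[0,0,0.06]],
    [100,[0.198,-0.098,0],[0,0,0.075]],
    [100,[0.234,-0.116,0],[0,0,0.085]],
    [100,[0.27,-0.133,0],[0,0,0.1]],
    [100,[0.307,-0.151,0.002],[0,0,0.11]],
    [100,[0.3432,-0.169,0.002],[0,0,0.125]],
  ],
)

```text
time: 0.93
ee_pos: [0.4513, -0.3491, 0.2898]
eef_rot: [0.998, 0.069, -0.0, -0.0]
ft_force: [0.9, -1.5, 0.3]
width: 0.0869
```

arm_command(
  commands=[
    [100,[0.013,-0.034,0.002],[0,0,0.014]],
    [100,[0.026,-0.067,0.004],[0,0,0.028]],
    [100,[0.038,-0.1,0.006],[0,0,0.042]],
    [100,[0.051,-0.134,0.008],[0,0,0.056]],
    [100,[0.064,-0.168,0.01],[0,0,0.07]],
    [100,[0.077,-0.201,0.012],[0,0,0.084]],
    [100,[0.09,-0.235,0.014],[0,0,0.098]],
    [100,[0.102,-0.268,0.016],[0,0,0.112]],
    [100,[0.115,-0.302,0.018],[0,0,0.126]],
    [100,[0.128,-0.3354,0.02],[0,0,0.14]],
  ],
)

```text
time: 1.77
ee_pos: [0.5305, 0.0009, 0.27]
eef_rot: [1.0, -0.001, -0.0, 0.0]
ft_force: [-0.4, 0.4, -0.2]
width: 0.0871
```

arm_command(
  commands=[
    [100,[0.003,-0.033,0.003],[0,0,0.016]],
    [100,[0.006,-0.066,0.006],[0,0,0.032]],
    [100,[0.008,-0.1,0.009],[0,0,0.05]],
    [100,[0.011,-0.133,0.012],[0,0,0.066]],
    [100,[0.014,-0.166,0.015],[0,0,0.082]],
    [100,[0.016,-0.195,0.017],[0,0,0.097]],
    [100,[0.018,-0.215,0.019],[0,0,0.107]],
    [100,[0.019,-0.2285,0.02],[0,0,0.113]],
    [100,[0.019,-0.2285,0.02],[0,0,0.113]],
    [100,[0.019,-0.2285,0.02],[0,0,0.113]],
  ],
)

```text
time: 2.6
ee_pos: [0.5496, 0.2279, 0.2497]
eef_rot: [0.998, -0.056, -0.0, 0.0]
ft_force: [-0.6, -0.5, -0.1]
width: 0.0872
```

```bash
python3 - <<'E'
from h import *
st()
for n in("side","top"): snap(n,f"pics/{n}1.png")
st()
E
```

```text
t 2.60 p [0.5496 0.2279 0.2497] yaw -0.1127 z [-0.001 -0.    -1.   ] F [-0.62 -0.45 -0.09] T [ 0.02  0.   -0.04] w 0.0872 q [ 0.05  0.36 -0.65  1.57  0.23  1.28 -2.32]
t 2.70 p [0.5501 0.2263 0.25  ] yaw -0.1153 z [-0.    -0.001 -1.   ] F [ 0.07 -0.26 -0.33] T [ 0.01 -0.02 -0.01] w 0.0870 q [ 0.05  0.36 -0.65  1.57  0.23  1.28 -2.32]
```

View pics/side1.png

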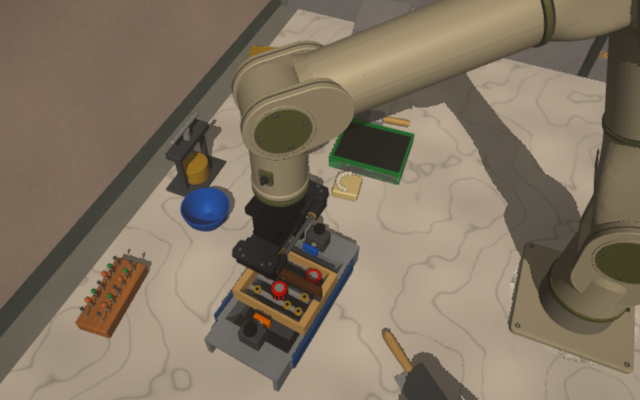

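arm_command(
  commands=[
    [100,[0,0,0.012],[0,0,0]],
    [100,[0,0,0.028],[0,0,0]],
    [100,[0,0,0.044],[0,0,0]],
    [100,[0,0,0.058],[0,0,0]],
    [100,[0,0,0.07],[0,0,0]],
    [100,[0,0,0.078],[0,0,0]],
    [100,[0,0,0.082],[0,0,0]],
    [100,[0,0,0.084],[0,0,0]],
    [100,[0,0,0.084],[0,0,0]],
    [60,[0,0,0.084],[0,0,0]],
  ],
  squeeze=10,
)

```text
time: 3.53
ee_pos: [0.5502, 0.2277, 0.1668]
eef_rot: [0.998, -0.057, 0.0, -0.0]
ft_force: [0.0, 0.0, -0.3]
width: 0.0848
```

```bash
python3 - <<'E'
from h import *
c=snap("side","pics/side2.png"); cv2.imwrite("pics/s2.png",cv2.resize(c["pixels"][180:385,190:370,::-1],None,fx=2.9,fy=2.9,interpolation=cv2.INTER_CUBIC)); st()
c=snap("top","pics/top2.png"); cv2.imwrite("pics/tt2.png",cv2.resize(c["pixels"][155:275,140:310,::-1],None,fx=4.5,fy=4.5,interpolation=cv2.INTER_CUBIC))
E
```

```text
t 3.58 p [0.5502 0.2278 0.1669] yaw -0.1142 z [ 0.001  0.    -1.   ] F [-0.17  0.22  0.39] T [ 0.02 -0.   -0.02] w 0.0819 q [ 0.03  0.44 -0.63  1.66  0.28  1.13 -2.36]
```

View pics/s2.png

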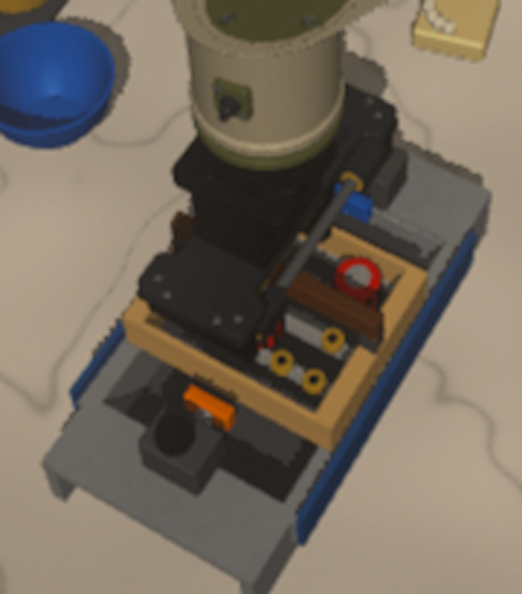

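View pics/tt2.png

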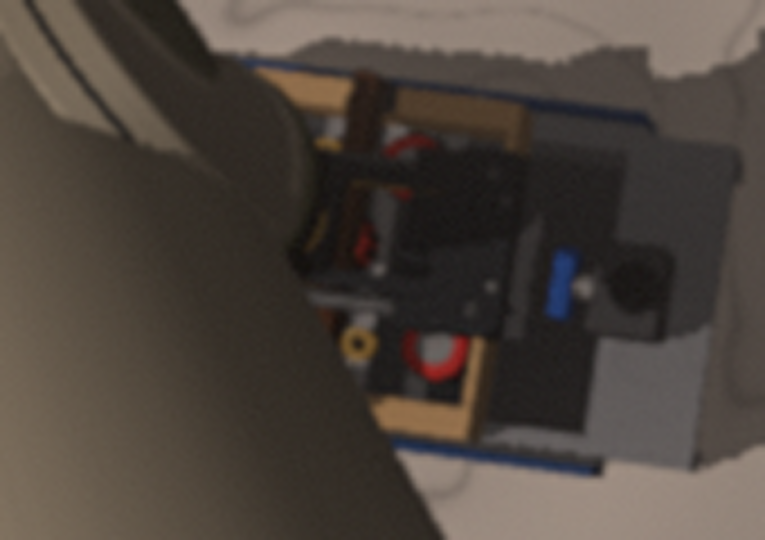

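arm_command(
  commands=[
    [40,[0,0,0],[0,0,0]],
    [25,[0,0,0],[0,0,0]],
    [20,[0,0,0],[0,0,0]],
    [15,[0,0,0],[0,0,0]],
    [10,[0,0,0],[0,0,0]],
    [5,[0,0,0],[0,0,0]],
    [0,[0,0,0],[0,0,0]],
    [0,[0,0,0],[0,0,0]],
    [0,[0,0,0],[0,0,0]],
    [0,[0,0,0],[0,0,0]],
  ],
  squeeze=10,
)

```text
time: 4.47
ee_pos: [0.5499, 0.2278, 0.1662]
eef_rot: [0.998, -0.057, 0.0, -0.0]
ft_force: [0.4, 1.3, -0.3]
width: 0.0137
```

arm_command(
  commands=[
    [0,[0,0,0],[0,0,0]],
    [0,[0,0,0],[0,0,0]],
    [0,[0,0,0],[0,0,0]],
    [0,[0,0,0],[0,0,0]],
    [0,[0,0,0],[0,0,0]],
    [0,[0,0,0],[0,0,0]],
    [0,[0,0,0],[0,0,0]],
    [0,[0,0,0],[0,0,0]],
    [0,[0,0,0],[0,0,0]],
    [0,[0,0,0],[0,0,0]],
  ],
  squeeze=45,
)

```text
time: 5.3
ee_pos: [0.5499, 0.2277, 0.1663]
eef_rot: [0.998, -0.057, 0.0, -0.0]
ft_force: [-0.7, 1.1, -0.0]
width: 0.0118
```

```bash
python3 - <<'E'
from h import *
s=st(); print(rel(s["ee_pos"],-.113,s["ee_pos"]+np.array([.118,.993,0])*.01,-.113))
E
```

```text
t 5.30 p [0.5499 0.2277 0.1663] yaw -0.1141 z [ 0.  0. -1.] F [-0.68  1.12 -0.03] T [0.39 0.08 0.04] w 0.0118 q [ 0.03  0.44 -0.63  1.66  0.28  1.13 -2.36]
(array([ 0.0001, -0.01  , -0.    ]), -0.0)
```

arm_command(
  commands=[
    [0,[0,-0.001,0],[0,0,0]],
    [0,[0,-0.002,0],[0,0,0]],
    [0,[0,-0.003,0],[0,0,0]],
    [0,[0,-0.004,0],[0,0,0]],
    [0,[0,-0.005,0],[0,0,0]],
    [0,[0,-0.006,0],[0,0,0]],
    [0,[0,-0.007,0],[0,0,0]],
    [0,[0,-0.008,0],[0,0,0]],
    [0,[0,-0.008,0],[0,0,0]],
    [0,[0,-0.008,0],[0,0,0]],
  ],
)

```text
time: 6.13
ee_pos: [0.5508, 0.2359, 0.1662]
eef_rot: [0.998, -0.057, 0.0, -0.0]
ft_force: [0.8, 0.0, 0.6]
width: 0.0116
```

```bash
python3 - <<'E'
from h import *
st();snap("side","pics/f1.png");st()
E
```

```text
t 6.13 p [0.5508 0.2359 0.1662] yaw -0.1140 z [ 0.  0. -1.] F [0.82 0.04 0.62] T [-0.08 -0.1  -0.02] w 0.0116 q [ 0.02  0.45 -0.63  1.65  0.28  1.13 -2.37]
t 6.18 p [0.5508 0.2359 0.1662] yaw -0.1139 z [ 0.  0. -1.] F [ 0.53 -0.38  0.44] T [-0.08 -0.12  0.03] w 0.0115 q [ 0.02  0.45 -0.63  1.65  0.28  1.13 -2.37]
```

arm_command(
  commands=[
    [0,[0,-0.001,0],[0,0,0]],
    [0,[0,-0.002,0],[0,0,0]],
    [0,[0,-0.003,0],[0,0,0]],
    [0,[0,-0.004,0],[0,0,0]],
    [0,[0,-0.004,0],[0,0,0]],
    [0,[0,-0.004,0],[0,0,0]],
    [0,[0,-0.004,0],[0,0,0]],
    [0,[0,-0.004,0],[0,0,0]],
    [0,[0,-0.004,0],[0,0,0]],
    [0,[0,-0.004,0],[0,0,0]],
  ],
)

```text
time: 7.02
ee_pos: [0.5513, 0.2398, 0.1663]
eef_rot: [0.998, -0.057, 0.0, -0.0]
ft_force: [1.2, -0.4, 1.6]
width: 0.0115
```

```bash
python3 - <<'E'
from h import *
st();snap("side","pics/f2.png");st()
E
```

```text
t 7.02 p [0.5513 0.2398 0.1663] yaw -0.1140 z [ 0.  0. -1.] F [ 1.21 -0.38  1.6 ] T [ 0.11 -0.21 -0.06] w 0.0115 q [ 0.01  0.45 -0.63  1.65  0.29  1.13 -2.38]
t 7.07 p [0.5513 0.2398 0.1663] yaw -0.1140 z [ 0.  0. -1.] F [0.36 0.14 1.16] T [ 0.14 -0.16  0.  ] w 0.0116 q [ 0.01  0.45 -0.63  1.65  0.29  1.13 -2.38]
```

arm_command(
  commands=[
    [0,[0,-0.001,0],[0,0,0]],
    [0,[0,-0.002,0],[0,0,0]],
    [0,[0,-0.003,0],[0,0,0]],
    [0,[0,-0.004,0],[0,0,0]],
    [0,[0,-0.004,0],[0,0,0]],
    [0,[0,-0.004,0],[0,0,0]],
    [0,[0,-0.004,0],[0,0,0]],
    [0,[0,-0.004,0],[0,0,0]],
    [0,[0,-0.004,0],[0,0,0]],
    [0,[0,-0.004,0],[0,0,0]],
  ],
)

```text
time: 7.9
ee_pos: [0.5518, 0.2436, 0.1663]
eef_rot: [0.998, -0.057, 0.0, -0.0]
ft_force: [0.1, -0.4, 2.0]
width: 0.0115
```

```bash
python3 - <<'E'
from h import *
st();c=snap("side","pics/f3.png");st()
cv2.imwrite("pics/f3z.png",cv2.resize(c["pixels"][270:360,200:320,::-1],None,fx=6,fy=6,interpolation=cv2.INTER_CUBIC))
E
```

```text
t 7.90 p [0.5518 0.2436 0.1663] yaw -0.1141 z [ 0.  0. -1.] F [ 0.1  -0.45  2.02] T [-0.07 -0.18 -0.03] w 0.0115 q [ 0.    0.46 -0.63  1.64  0.29  1.14 -2.38]
t 7.95 p [0.5517 0.2437 0.1663] yaw -0.1141 z [ 0.  0. -1.] F [ 1.91 -0.84  1.78] T [-0.08 -0.18 -0.  ] w 0.0114 q [ 0.    0.46 -0.63  1.64  0.29  1.14 -2.38]
```

View pics/f3z.png

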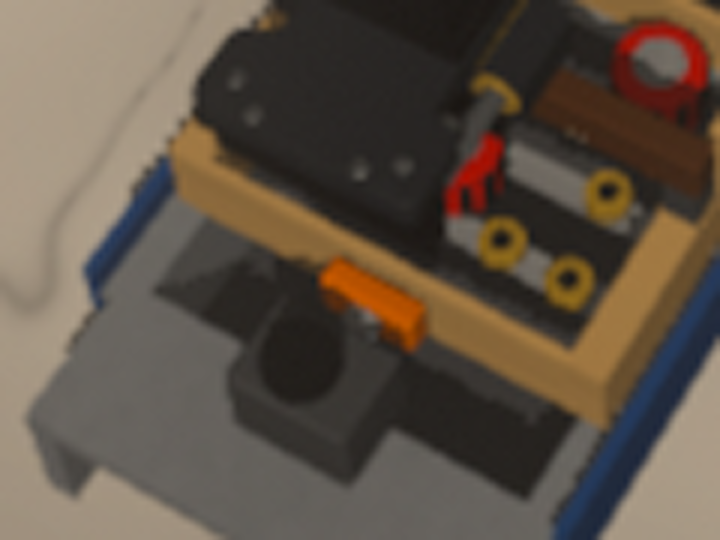

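arm_command(
  commands=[
    [0,[0,-0.001,0],[0,0,0]],
    [0,[0,-0.002,0],[0,0,0]],
    [0,[0,-0.003,0],[0,0,0]],
    [0,[0,-0.003,0],[0,0,0]],
    [0,[0,-0.003,0],[0,0,0]],
    [0,[0,-0.003,0],[0,0,0]],
    [0,[0,-0.003,0],[0,0,0]],
    [0,[0,-0.003,0],[0,0,0]],
    [0,[0,-0.003,0],[0,0,0]],
    [0,[0,-0.003,0],[0,0,0]],
  ],
)

```text
time: 8.78
ee_pos: [0.5521, 0.2459, 0.1662]
eef_rot: [0.998, -0.057, -0.0, 0.001]
ft_force: [-0.6, -4.6, 5.1]
width: 0.0114
```

```bash
python3 - <<'E'
from h import *
st();c=snap("side","pics/f4.png");st()
cv2.imwrite("pics/f4z.png",cv2.resize(c["pixels"][270:360,200:320,::-1],None,fx=6,fy=6,interpolation=cv2.INTER_CUBIC))
E
```

```text
t 8.78 p [0.5521 0.2459 0.1662] yaw -0.1147 z [-0.    -0.001 -1.   ] F [-0.62 -4.61  5.09] T [-1.    0.32 -0.03] w 0.0114 q [-0.    0.46 -0.63  1.64  0.29  1.14 -2.39]
t 8.83 p [0.5521 0.2459 0.1662] yaw -0.1147 z [-0.    -0.001 -1.   ] F [-2.76 -5.49  4.17] T [-0.98  0.32 -0.06] w 0.0115 q [-0.    0.46 -0.63  1.64  0.29  1.14 -2.39]
```

View pics/f4z.png

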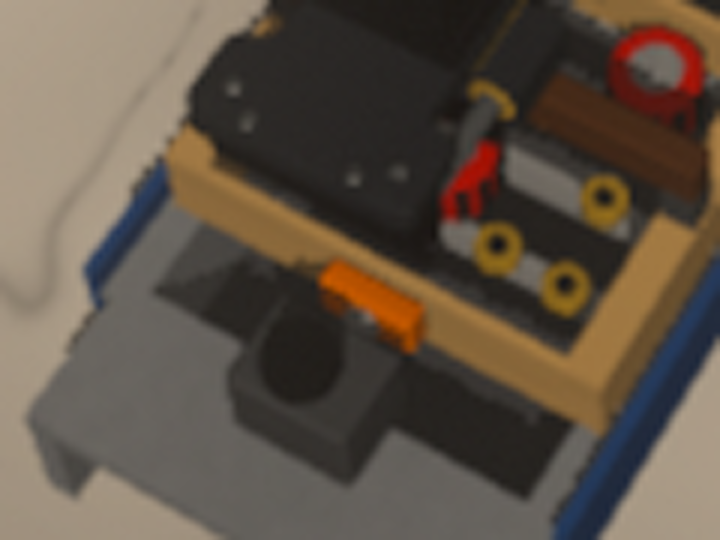

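arm_command(
  commands=[
    [0,[0,0.004,-0.0003],[0,0,0]],
    [0,[0,0.008,-0.0003],[0,0,0]],
    [0,[0,0.012,-0.0003],[0,0,0]],
    [0,[0,0.016,-0.0003],[0,0,0]],
    [0,[0,0.02,-0.0003],[0,0,0]],
    [0,[0,0.024,-0.0003],[0,0,0]],
    [0,[0,0.028,-0.0003],[0,0,0]],
    [0,[0,0.032,-0.0003],[0,0,0]],
    [0,[0,0.034,-0.0003],[0,0,0]],
    [0,[0,0.034,-0.0003],[0,0,0]],
  ],
)

```text
time: 9.67
ee_pos: [0.5482, 0.2116, 0.1663]
eef_rot: [0.998, -0.058, -0.0, 0.001]
ft_force: [-0.2, -1.1, -3.9]
width: 0.0113
```

```bash
python3 - <<'E'
from h import *
st();c=snap("top","pics/f5.png");st()
cv2.imwrite("pics/f5z.png",cv2.resize(c["pixels"][170:260,200:320,::-1],None,fx=6,fy=6,interpolation=cv2.INTER_CUBIC))
E
```

```text
t 9.67 p [0.5482 0.2116 0.1663] yaw -0.1152 z [-0.    -0.001 -1.   ] F [-0.24 -1.11 -3.94] T [-0.14 -0.02  0.03] w 0.0113 q [ 0.06  0.42 -0.62  1.68  0.27  1.12 -2.33]
t 9.72 p [0.5481 0.2119 0.1663] yaw -0.1149 z [-0.    -0.001 -1.   ] F [-0.24 -1.07 -3.68] T [-0.09 -0.05  0.01] w 0.0114 q [ 0.06  0.43 -0.63  1.68  0.27  1.12 -2.33]
```

View pics/f5z.png

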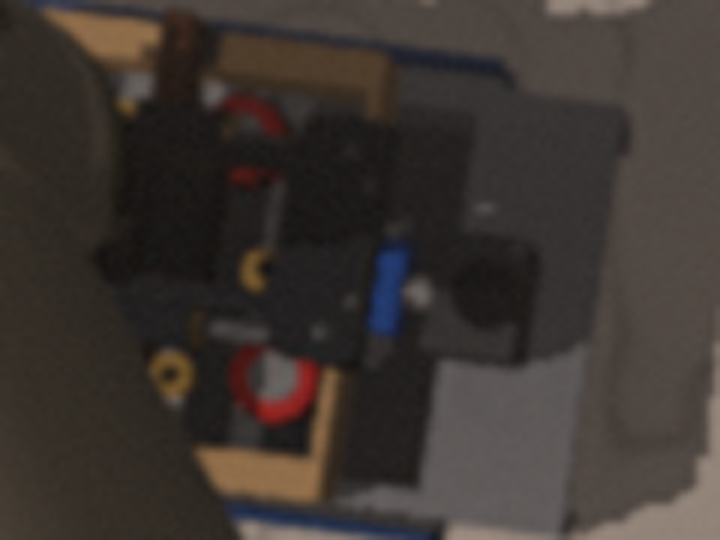

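arm_command(
  commands=[
    [0,[0,0.002,0.0001],[0,0,0]],
    [0,[0,0.004,0.0001],[0,0,0]],
    [0,[0,0.005,0.0001],[0,0,0]],
    [0,[0,0.006,0.0001],[0,0,0]],
    [0,[0,0.007,0.0001],[0,0,0]],
    [0,[0,0.007,0.0001],[0,0,0]],
    [0,[0,0.007,0.0001],[0,0,0]],
    [0,[0,0.007,0.0001],[0,0,0]],
    [0,[0,0.007,0.0001],[0,0,0]],
    [0,[0,0.007,0.0001],[0,0,0]],
  ],
)

```text
time: 10.55
ee_pos: [0.5473, 0.2057, 0.1663]
eef_rot: [0.998, -0.057, -0.0, 0.0]
ft_force: [-0.9, -0.4, -6.6]
width: 0.0118
```

arm_command(
  commands=[
    [0,[0,0.001,0],[0,0,0]],
    [0,[0,0.002,0],[0,0,0]],
    [0,[0,0.003,0],[0,0,0]],
    [0,[0,0.003,0],[0,0,0]],
    [0,[0,0.003,0],[0,0,0]],
    [0,[0,0.003,0],[0,0,0]],
    [0,[0,0.003,0],[0,0,0]],
    [0,[0,0.003,0],[0,0,0]],
    [0,[0,0.003,0],[0,0,0]],
    [0,[0,0.003,0],[0,0,0]],
  ],
)

```text
time: 11.38
ee_pos: [0.547, 0.2029, 0.1665]
eef_rot: [0.998, -0.057, 0.0, -0.0]
ft_force: [0.3, 2.6, -6.6]
width: 0.0117
```

```bash
python3 - <<'E'
from h import *
st();c=snap("top","pics/f6.png");st()
cv2.imwrite("pics/f6z.png",cv2.resize(c["pixels"][170:260,200:320,::-1],None,fx=6,fy=6,interpolation=cv2.INTER_CUBIC))
E
```

```text
t 11.38 p [0.547  0.2029 0.1665] yaw -0.1141 z [ 0.  0. -1.] F [ 0.27  2.57 -6.62] T [ 0.88 -0.04 -0.05] w 0.0117 q [ 0.08  0.42 -0.62  1.69  0.27  1.12 -2.31]
t 11.43 p [0.547  0.2029 0.1665] yaw -0.1142 z [ 0.  0. -1.] F [ 0.69  3.52 -6.71] T [ 0.84 -0.06 -0.02] w 0.0115 q [ 0.08  0.42 -0.62  1.69  0.27  1.12 -2.31]
```

View pics/f6z.png

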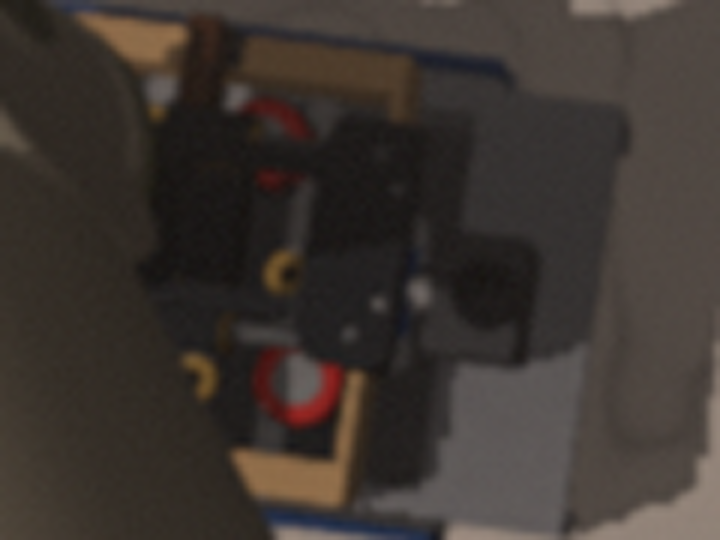

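arm_command(
  commands=[
    [0,[0,-0.01,0.0002],[0,0,0]],
    [0,[0,-0.025,0.0002],[0,0,0]],
    [0,[0,-0.04,0.0002],[0,0,0]],
    [0,[0,-0.044,0.0002],[0,0,0]],
    [0,[0,-0.049,0.0002],[0,0,0]],
    [0,[0,-0.049,0.0002],[0,0,0]],
    [0,[0,-0.035,0.0002],[0,0,0]],
    [0,[0,-0.015,0.0002],[0,0,0]],
    [0,[0,0.001,0.0002],[0,0,0]],
    [0,[0,0.0065,0.0002],[0,0,0]],
  ],
)

```text
time: 12.27
ee_pos: [0.5467, 0.1942, 0.1667]
eef_rot: [0.998, -0.058, 0.001, -0.0]
ft_force: [1.0, 9.4, -4.4]
width: 0.0115
```

```bash
python3 - <<'E'
from h import *
s=st();print(np.round(s["joint_vel"],3));c=snap("side","pics/g1.png");s=st();print(np.round(s["joint_vel"],3))
cv2.imwrite("pics/g1z.png",cv2.resize(c["pixels"][215:355,200:350,::-1],None,fx=4.2,fy=4.2,interpolation=cv2.INTER_CUBIC))
E
```

```text
t 12.27 p [0.5467 0.1942 0.1667] yaw -0.1167 z [ 0.001  0.001 -1.   ] F [ 0.97  9.44 -4.39] T [ 2.36 -0.19  0.  ] w 0.0115 q [ 0.09  0.41 -0.62  1.7   0.26  1.11 -2.3 ]
[ 0.085 -0.053 -0.03   0.055 -0.047 -0.042  0.079]
t 12.32 p [0.5467 0.1947 0.1668] yaw -0.1165 z [ 0.001  0.001 -1.   ] F [ 0.98  7.26 -6.12] T [ 1.9  -0.19 -0.11] w 0.0114 q [ 0.09  0.41 -0.62  1.7   0.26  1.11 -2.3 ]
[-0.028  0.017 -0.02  -0.021  0.008 -0.001 -0.032]
```

View pics/g1z.png

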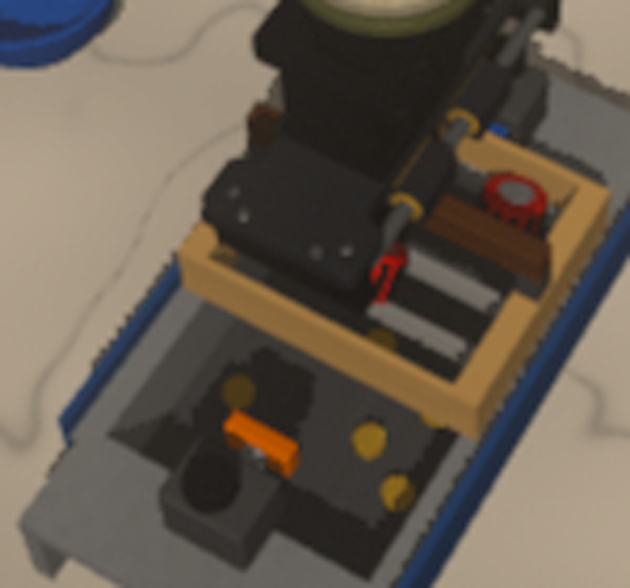

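arm_command(
  commands=[
    [0,[0,-0.015,0.0002],[0,0,0]],
    [0,[0,-0.04,0.0002],[0,0,0]],
    [0,[0,-0.05,0.0002],[0,0,0]],
    [0,[0,-0.055,0.0002],[0,0,0]],
    [0,[0,-0.04,0.0002],[0,0,0]],
    [0,[0,-0.016,0.0002],[0,0,0]],
    [0,[0,-0.006,0.0002],[0,0,0]],
    [0,[0,-0.0015,0.0002],[0,0,0]],
    [0,[0,-0.016,0.0002],[0,0,0]],
    [0,[0,-0.04,0.0002],[0,0,0]],
  ],
)

```text
time: 13.15
ee_pos: [0.5521, 0.2326, 0.1663]
eef_rot: [0.998, -0.06, 0.001, 0.002]
ft_force: [0.3, -1.2, -1.7]
width: 0.0116
```

arm_command(
  commands=[
    [0,[0,-0.01,0],[0,0,0]],
    [0,[0,-0.015,0],[0,0,0]],
    [0,[0,0,0],[0,0,0]],
    [0,[0,0.024,0],[0,0,0]],
    [0,[0,0.034,0],[0,0,0]],
    [0,[0,0.0385,0],[0,0,0]],
    [0,[0,0.024,0],[0,0,0]],
    [0,[0,0,0],[0,0,0]],
    [0,[0,-0.01,0],[0,0,0]],
    [0,[0,-0.015,0],[0,0,0]],
  ],
)

```text
time: 13.98
ee_pos: [0.5524, 0.2516, 0.1662]
eef_rot: [0.998, -0.056, -0.0, 0.001]
ft_force: [-3.3, -11.3, 10.1]
width: 0.0117
```

```bash
python3 - <<'E'
from h import *
s=st();print(np.round(s["joint_vel"],3));c=snap("side","pics/g2.png");s=st();print(np.round(s["joint_vel"],3))
cv2.imwrite("pics/g2z.png",cv2.resize(c["pixels"][215:355,200:350,::-1],None,fx=4.2,fy=4.2,interpolation=cv2.INTER_CUBIC))
E
```

```text
t 13.98 p [0.5524 0.2516 0.1662] yaw -0.1128 z [-0.    -0.002 -1.   ] F [ -3.29 -11.32  10.14] T [-2.25  0.86 -0.07] w 0.0117 q [-0.01  0.47 -0.63  1.63  0.3   1.14 -2.4 ]
[-0.079  0.046  0.029 -0.071  0.04   0.054 -0.072]
t 14.03 p [0.5525 0.2515 0.1662] yaw -0.1130 z [-0.    -0.002 -1.   ] F [-2.27 -3.75  5.39] T [-0.77  0.48 -0.03] w 0.0117 q [-0.01  0.47 -0.63  1.63  0.3   1.14 -2.4 ]
[ 0.021 -0.012  0.005  0.019 -0.017 -0.015  0.025]
```

View pics/g2z.png

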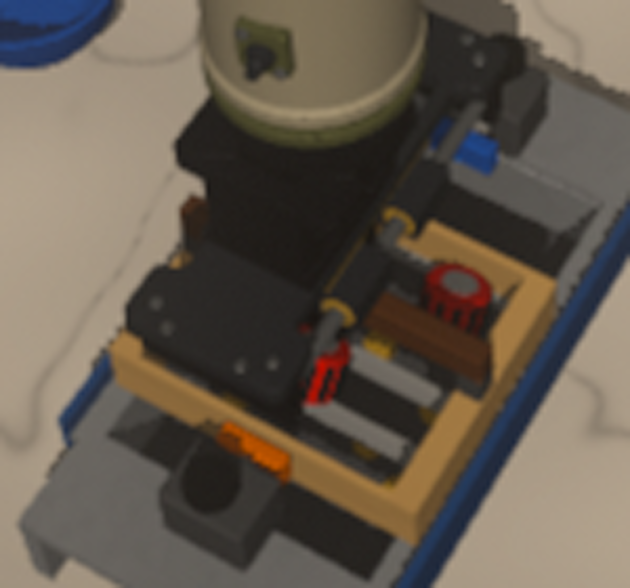

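arm_command(
  commands=[
    [0,[0,0.015,-0.0002],[0,0,0]],
    [0,[0,0.04,0],[0,0,0]],
    [0,[0,0.049,0],[0,0,0]],
    [0,[0,0.0535,0],[0,0,0]],
    [0,[0,0.039,0],[0,0,0]],
    [0,[0,0.013,-0.0002],[0,0,0]],
    [0,[0,0.004,-0.0003],[0,0,0]],
    [0,[0,0,-0.0003],[0,0,0]],
    [0,[0,0.015,-0.0002],[0,0,0]],
    [0,[0,0.04,0],[0,0,0]],
  ],
)

```text
time: 14.87
ee_pos: [0.5473, 0.2146, 0.1662]
eef_rot: [0.999, -0.054, 0.0, -0.002]
ft_force: [0.0, 1.3, 5.4]
width: 0.0117
```

arm_command(
  commands=[
    [0,[0,0.009,0],[0,0,0]],
    [0,[0,0.0135,0],[0,0,0]],
    [0,[0,-0.001,0],[0,0,0]],
    [0,[0,-0.027,-0.0002],[0,0,0]],
    [0,[0,-0.036,-0.0003],[0,0,0]],
    [0,[0,-0.04,-0.0003],[0,0,0]],
    [0,[0,-0.025,-0.0002],[0,0,0]],
    [0,[0,0,0],[0,0,0]],
    [0,[0,0.009,0],[0,0,0]],
    [0,[0,0.0135,0],[0,0,0]],
  ],
)

```text
time: 15.7
ee_pos: [0.5468, 0.1973, 0.1664]
eef_rot: [0.998, -0.058, 0.001, -0.001]
ft_force: [3.3, 8.4, -1.5]
width: 0.011
```

```bash
python3 - <<'E'
from h import *
s=st();c=snap("side","pics/g3.png");t=snap("top","pics/g3t.png");s=st()
cv2.imwrite("pics/g3z.png",cv2.resize(c["pixels"][215:355,200:350,::-1],None,fx=4.2,fy=4.2,interpolation=cv2.INTER_CUBIC))
cv2.imwrite("pics/g3tz.png",cv2.resize(t["pixels"][155:275,140:310,::-1],None,fx=4.5,fy=4.5,interpolation=cv2.INTER_CUBIC))
E
```

```text
t 15.70 p [0.5468 0.1973 0.1664] yaw -0.1155 z [ 0.001  0.001 -1.   ] F [ 3.26  8.36 -1.54] T [ 1.93 -0.54  0.06] w 0.0110 q [ 0.09  0.41 -0.63  1.7   0.27  1.11 -2.3 ]
t 15.80 p [0.5467 0.1982 0.1663] yaw -0.1146 z [ 0.001  0.002 -1.   ] F [ 1.59  5.7  -0.93] T [ 1.06 -0.45 -0.01] w 0.0116 q [ 0.09  0.41 -0.63  1.7   0.27  1.11 -2.31]
```

View pics/g3z.png

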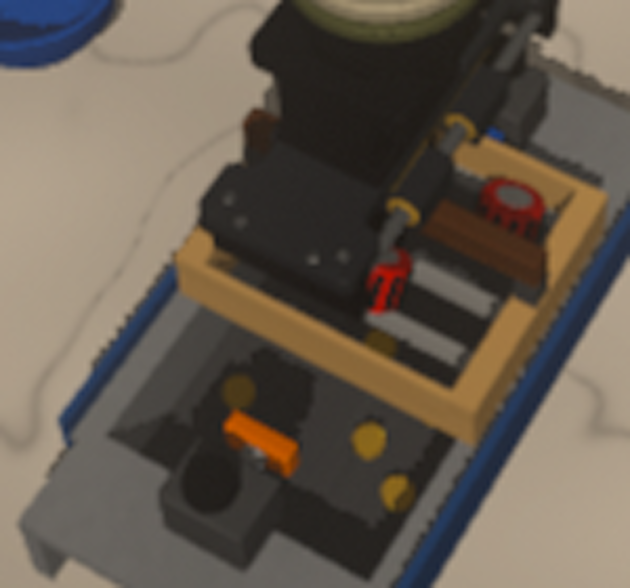

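View pics/g3tz.png

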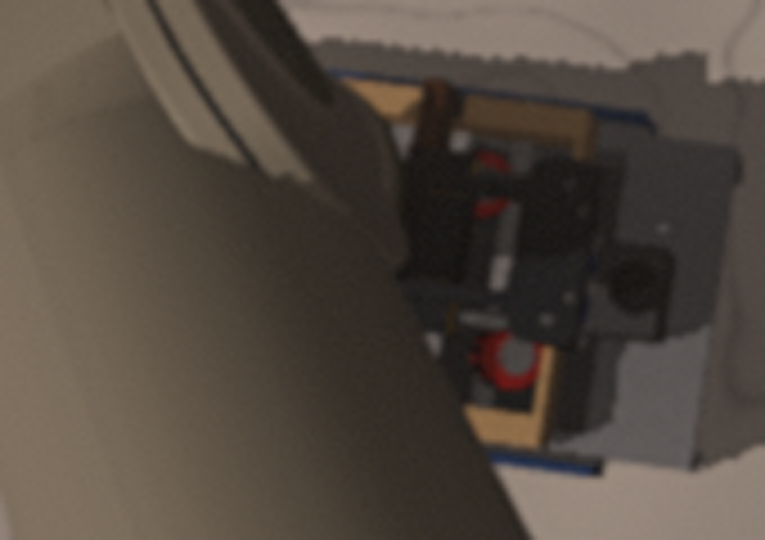

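```bash
python3 - <<'E'
from h import *
import pickle
S=pickle.load(open("c0.pkl","rb"))["side"]
ax=np.array([.993,-.118]);ay=np.array([.118,.993]);c0=np.array([.548,.224])
for f in("side0","f4","g1","g2","g3"):
    im=cv2.imread(f"pics/{f}.png"); h=cv2.cvtColor(im,cv2.COLOR_BGR2HSV)
    m=cv2.inRange(h,(18,120,50),(30,255,255)); m[:,:215]=0;m[:,320:]=0;m[:265]=0
    n,l,s,ce=cv2.connectedComponentsWithStats(m)
    for i in range(1,n):
        if s[i,4]>=5:
            p=ray(S,*ce[i],.012)[:2]-c0; print(f,ce[i].round(1),s[i,4],"box xy",np.round([p@ax,p@ay],3))
E
```

```text
side0 [257.1 289. ] 58 box xy [0.066 0.015]
side0 [304.3 296.9] 56 box xy [-0.028 -0.017]
side0 [286.7 304.6] 64 box xy [-0.006  0.016]
side0 [297.7 311.1] 62 box xy [-0.033  0.017]
side0 [307.3 312.4] 7 box xy [-0.051  0.01 ]
side0 [296.4 325.6] 5 box xy [-0.046  0.045]
f4 [298.6 266.2] 8 box xy [ 0.019 -0.075]
f4 [281.8 285.7] 28 box xy [ 0.026 -0.017]
f4 [300.2 302.9] 59 box xy [-0.028 -0.001]
f4 [282.5 311. ] 60 box xy [-0.006  0.032]
f4 [293.8 317.7] 65 box xy [-0.033  0.033]
g1 [299.  265.5] 6 box xy [ 0.019 -0.077]
g1 [290.5 295.6] 32 box xy [-0.002 -0.006]
g1 [256.4 307.8] 53 box xy [0.044 0.052]
g1 [302.4 314.7] 15 box xy [-0.045  0.019]
g1 [287.5 319.4] 64 box xy [-0.024  0.043]
g1 [294.2 331.9] 60 box xy [-0.049  0.059]
g2 [294.9 266.9] 25 box xy [ 0.025 -0.069]
g2 [280.4 288.4] 29 box xy [ 0.025 -0.01 ]
g2 [289.9 296.9] 34 box xy [-0.002 -0.003]
g2 [254.6 310.3] 13 box xy [0.044 0.058]
g2 [301.8 313.9] 16 box xy [-0.043  0.018]
g2 [286.1 322.1] 15 box xy [-0.024  0.049]
g2 [292.9 329.7] 14 box xy [-0.044  0.056]
g3 [297.9 266.4] 11 box xy [ 0.02  -0.074]
g3 [290.3 296.5] 38 box xy [-0.003 -0.004]
g3 [256.4 307.8] 53 box xy [0.044 0.052]
g3 [287.5 319.4] 64 box xy [-0.024  0.043]
g3 [294.2 331.8] 62 box xy [-0.049  0.059]
```

arm_command(
  commands=[
    [0,[0,-0.006,0],[0,0,0]],
    [0,[0,-0.014,0],[0,0,0]],
    [0,[0,-0.021,0],[0,0,0]],
    [0,[0,-0.026,0],[0,0,0]],
    [0,[0,-0.028,0],[0,0,0]],
    [0,[0,-0.028,-0.002],[0,0,0]],
    [0,[0,-0.028,-0.006],[0,0,0]],
    [0,[0,-0.028,-0.012],[0,0,0]],
    [0,[0,-0.028,-0.018],[0,0,0]],
    [0,[0,-0.028,-0.024],[0,0,0]],
  ],
)

```text
time: 16.63
ee_pos: [0.5495, 0.2255, 0.1904]
eef_rot: [0.998, -0.057, -0.0, 0.0]
ft_force: [-0.0, 0.5, -7.3]
width: 0.0111
```

arm_command(
  commands=[
    [0,[0,0,-0.007],[0,0,0]],
    [0,[0,0,-0.015],[0,0,0]],
    [0,[0,0,-0.024],[0,0,0]],
    [0,[0,0,-0.033],[0,0,0]],
    [0,[0,0,-0.042],[0,0,0]],
    [0,[0,0,-0.051],[0,0,0]],
    [0,[0,0,-0.06],[0,0,0]],
    [0,[0,0,-0.066],[0,0,0]],
    [0,[0,0,-0.07],[0,0,0]],
    [0,[0,0,-0.07],[0,0,0]],
  ],
)

```text
time: 17.47
ee_pos: [0.5499, 0.2258, 0.2611]
eef_rot: [0.998, -0.057, 0.001, -0.0]
ft_force: [0.1, -0.1, -7.7]
width: 0.0116
```

```bash
python3 - <<'E'
from h import *
s=st();c=snap("side","pics/k1.png");s=st()
cv2.imwrite("pics/k1z.png",cv2.resize(c["pixels"][175:355,190:360,::-1],None,fx=3.3,fy=3.3,interpolation=cv2.INTER_CUBIC))
M=R.from_quat(s["eef_rot"]).as_matrix();p=s["ee_pos"]
for q in [(.535,0,.266),(.5222,-.240,.266)]: print(rel(p,-.1145,(*q[:2],p[2]),.043))
E
```

```text
t 17.47 p [0.5499 0.2258 0.2611] yaw -0.1143 z [ 0.001  0.    -1.   ] F [ 0.1  -0.11 -7.74] T [ 0.05 -0.07  0.  ] w 0.0116 q [ 0.06  0.35 -0.66  1.56  0.22  1.3  -2.31]
t 17.52 p [0.5497 0.2257 0.2603] yaw -0.1142 z [ 0.  0. -1.] F [-0.71  0.39 -7.38] T [ 0.06 -0.02 -0.02] w 0.0119 q [ 0.06  0.36 -0.66  1.56  0.22  1.3  -2.31]
(array([ 0.0111,  0.2259, -0.    ]), -0.1575)
(array([ 0.0258,  0.4658, -0.    ]), -0.1575)
```

View pics/k1z.png

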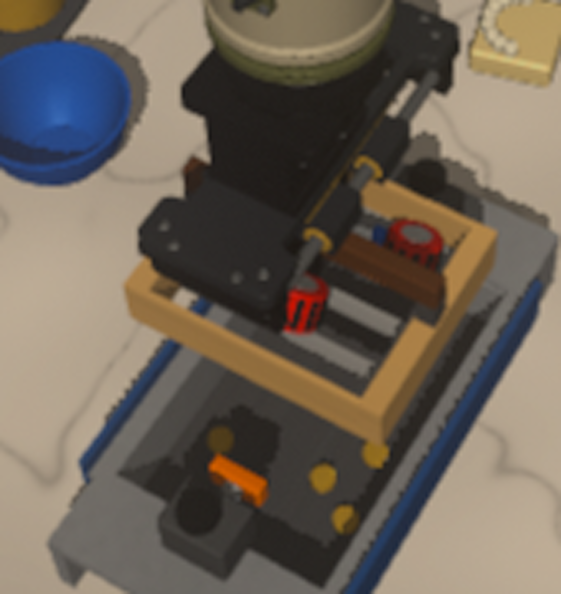

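arm_command(
  commands=[
    [0,[0.0,0.004,0],[0,0,-0.002]],
    [0,[0.001,0.014,0],[0,0,-0.005]],
    [0,[0.002,0.03,0],[0,0,-0.01]],
    [0,[0.003,0.052,0],[0,0,-0.018]],
    [0,[0.004,0.078,0],[0,0,-0.026]],
    [0,[0.006,0.104,0],[0,0,-0.035]],
    [0,[0.007,0.13,0],[0,0,-0.044]],
    [0,[0.009,0.156,0],[0,0,-0.053]],
    [0,[0.01,0.182,0],[0,0,-0.062]],
    [0,[0.012,0.208,0],[0,0,-0.07]],
  ],
)

```text
time: 18.35
ee_pos: [0.5371, 0.0153, 0.2597]
eef_rot: [1.0, -0.022, -0.0, 0.0]
ft_force: [0.9, -0.8, -7.8]
width: 0.0115
```

```bash
python3 - <<'E'
from h import *
# commanded after last: base p0=(.5498,.2257,.2605) yaw -.1143
p0=np.array([.5498,.2257,.2605]);y=-.1143;c,s=np.cos(y),np.sin(y)
d=np.array([.012,.208]); p=p0+np.array([c*d[0]+s*d[1],s*d[0]-c*d[1],0]); print(p,y+.07); st()
print(rel(p,y+.07,(.5222,-.240,.2605),.043))
E
```

```text
[0.53799903 0.01768861 0.2605    ] -0.04429999999999999
t 18.35 p [0.5371 0.0153 0.2597] yaw -0.0443 z [-0.001 -0.001 -1.   ] F [ 0.95 -0.78 -7.82] T [-0.02 -0.12 -0.05] w 0.0115 q [ 0.4   0.21 -0.58  1.71  0.12  1.26 -1.82]
(array([-0.0044,  0.2581, -0.    ]), -0.0873)
```

arm_command(
  commands=[
    [0,[0.0,0.026,0],[0,0,-0.009]],
    [0,[-0.001,0.054,0],[0,0,-0.018]],
    [0,[-0.001,0.084,0],[0,0,-0.028]],
    [0,[-0.002,0.114,0],[0,0,-0.038]],
    [0,[-0.002,0.144,0],[0,0,-0.049]],
    [0,[-0.003,0.174,0],[0,0,-0.059]],
    [0,[-0.003,0.202,0],[0,0,-0.068]],
    [0,[-0.004,0.228,0],[0,0,-0.077]],
    [0,[-0.004,0.248,0],[0,0,-0.084]],
    [0,[-0.0044,0.258,0],[0,0,-0.0873]],
  ],
)

```text
time: 19.18
ee_pos: [0.5203, -0.2443, 0.2594]
eef_rot: [1.0, 0.02, -0.001, 0.001]
ft_force: [0.4, -0.7, -7.6]
width: 0.0115
```

arm_command(
  commands=[
    [0,[0,0,0.005],[0,0,0]],
    [0,[0,0,0.015],[0,0,0]],
    [0,[0,0,0.028],[0,0,0]],
    [0,[0,0,0.042],[0,0,0]],
    [0,[0,0,0.055],[0,0,0]],
    [0,[0,0,0.066],[0,0,0]],
    [0,[0,0,0.074],[0,0,0]],
    [0,[0,0,0.078],[0,0,0]],
    [0,[0,0,0.08],[0,0,0]],
    [0,[0,0,0.08],[0,0,0]],
  ],
)

```text
time: 20.02
ee_pos: [0.5222, -0.2398, 0.1799]
eef_rot: [1.0, 0.022, -0.0, -0.0]
ft_force: [0.2, -0.4, -7.5]
width: 0.0119
```

```bash
python3 - <<'E'
from h import *
import pickle
s=st();C={n:snap(n,f"pics/m1{n}.png") for n in("side","top")};s=st()
pickle.dump(C,open("c1.pkl","wb"))
cv2.imwrite("pics/m1s.png",cv2.resize(C["side"]["pixels"][80:210,280:450,::-1],None,fx=4.4,fy=4.4,interpolation=cv2.INTER_CUBIC))
cv2.imwrite("pics/m1t.png",cv2.resize(C["top"]["pixels"][175:285,350:510,::-1],None,fx=4.5,fy=4.5,interpolation=cv2.INTER_CUBIC))
cv2.imwrite("pics/m1b.png",cv2.resize(C["side"]["pixels"][205:385,200:370,::-1],None,fx=3.3,fy=3.3,interpolation=cv2.INTER_CUBIC))
E
```

```text
t 20.02 p [ 0.5222 -0.2398  0.1799] yaw 0.0433 z [-0.  0. -1.] F [ 0.19 -0.42 -7.47] T [ 0.06  0.04 -0.02] w 0.0119 q [ 0.69  0.34 -0.41  1.72  0.15  1.12 -1.29]
t 20.12 p [ 0.5224 -0.24    0.1807] yaw 0.0431 z [ 0.001 -0.    -1.   ] F [-0.27 -0.85 -8.17] T [ 0.05 -0.03 -0.03] w 0.0119 q [ 0.69  0.34 -0.41  1.71  0.15  1.12 -1.29]
```

View pics/m1s.png

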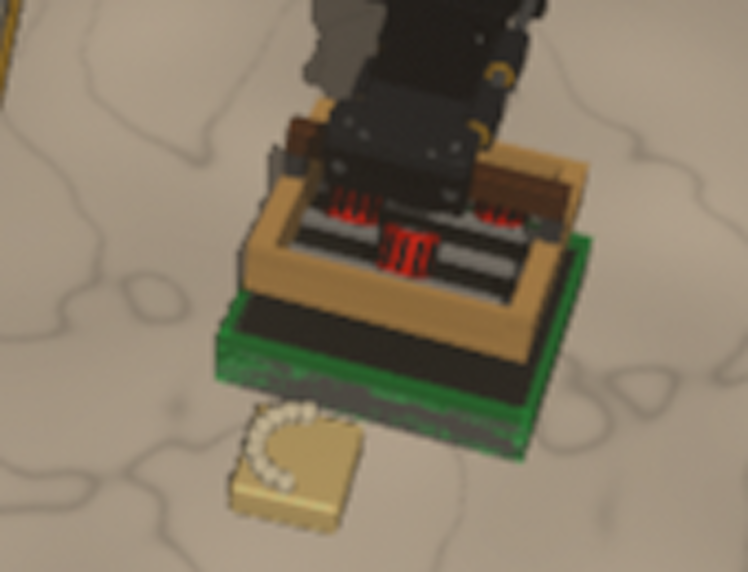

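View pics/m1t.png

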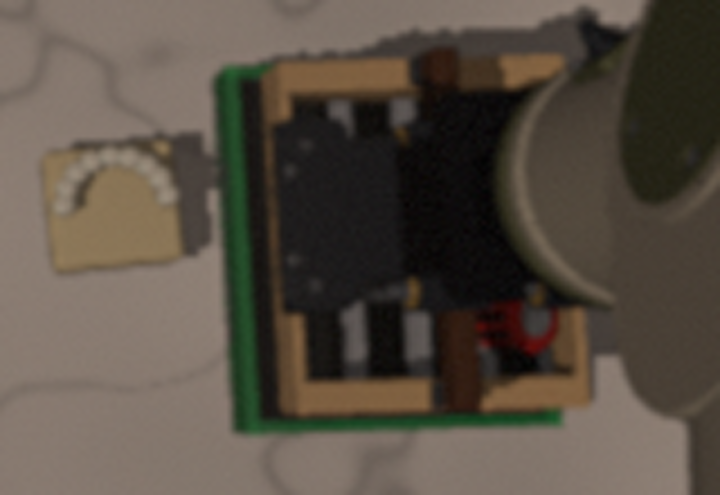

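View pics/m1b.png

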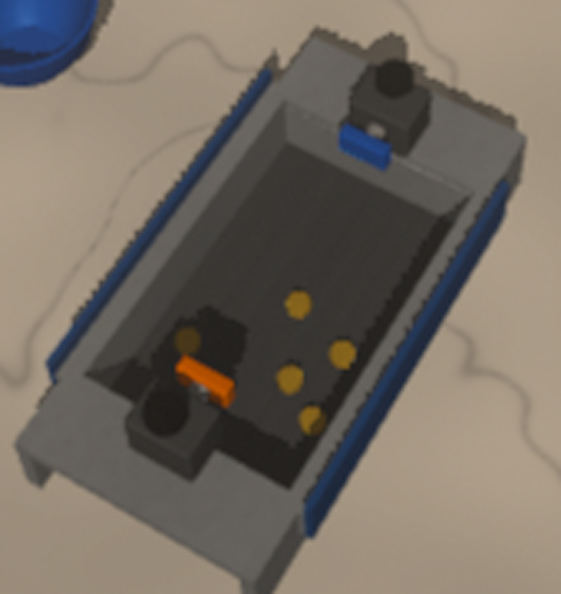

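```bash
python3 - <<'E'
from h import *
import pickle
C=pickle.load(open("c1.pkl","rb"));T,S=C["top"],C["side"]
ft=lambda x,y:(350+(x+.5)/4.5-.5,175+(y+.5)/4.5-.5)
fs=lambda x,y:(280+(x+.5)/4.4-.5,80+(y+.5)/4.4-.5)
def P(n,c,f,pts,z):
    for p in pts: print(n,p,np.round(ray(c,*f(*p),z)[:2],4))
P("T top",T,ft,[(274,60),(564,54),(590,403),(286,413)],.103)
P("S near bottom",S,fs,[(243,294),(526,362)],.069)
P("S near top",S,fs,[(248,246),(534,313),(587,164)],.103)
P("stand S near inner",S,fs,[(236,330),(524,403)],.038)
P("stand S near outer",S,fs,[(217,336),(520,414)],.038)
yaw=.043;c=np.array([.5222,-.24]);A=np.array([[np.cos(yaw),-np.sin(yaw)],[np.sin(yaw),np.cos(yaw)]])
for nm,hx,hy,z in(("sieve top",.08,.065,.103),("sieve bot",.08,.065,.069),("stand in",.085,.07,.038)):
    for sx in(-1,1):
        for sy in(-1,1):
            p=c+A@[sx*hx,sy*hy]; u=proj(T,[*p,z])[0]; v=proj(S,[*p,z])[0]
            print(nm,sx,sy,np.round(p,4),"T",np.round((u-[350,175])*4.5),"S",np.round((v-[280,80])*4.4))
E
```

```text
T top (274, 60) [ 0.6004 -0.1694]
T top (564, 54) [ 0.605  -0.3018]
T top (590, 403) [ 0.447  -0.3074]
T top (286, 413) [ 0.4401 -0.1724]
S near bottom (243, 294) [ 0.5972 -0.165 ]
S near bottom (526, 362) [ 0.4382 -0.1772]
S near top (248, 246) [ 0.5971 -0.1682]
S near top (534, 313) [ 0.4398 -0.1806]
S near top (587, 164) [ 0.4453 -0.3042]
stand S near inner (236, 330) [ 0.6003 -0.166 ]
stand S near inner (524, 403) [ 0.4347 -0.1765]
stand S near outer (217, 336) [ 0.6085 -0.1574]
stand S near outer (520, 414) [ 0.4344 -0.1679]
sieve top -1 -1 [ 0.4451 -0.3084] T [591. 406.] S [588. 158.]
sieve top -1 1 [ 0.4395 -0.1785] T [298. 413.] S [532. 314.]
sieve top 1 -1 [ 0.6049 -0.3015] T [562.  52.] S [316.  91.]
sieve top 1 1 [ 0.5993 -0.1716] T [277.  61.] S [245. 239.]
sieve bot -1 -1 [ 0.4451 -0.3084] T [561. 404.] S [578. 202.]
sieve bot -1 1 [ 0.4395 -0.1785] T [281. 411.] S [523. 358.]
sieve bot 1 -1 [ 0.6049 -0.3015] T [534.  66.] S [312. 136.]
sieve bot 1 1 [ 0.5993 -0.1716] T [261.  73.] S [242. 283.]
stand in -1 -1 [ 0.4403 -0.3136] T [547. 413.] S [580. 238.]
stand in -1 1 [ 0.4343 -0.1737] T [257. 420.] S [522. 405.]
stand in 1 -1 [ 0.6101 -0.3063] T [520.  67.] S [303. 168.]
stand in 1 1 [ 0.6041 -0.1664] T [237.  75.] S [228. 326.]
```

arm_command(
  commands=[
    [0,[0,0.001,0.004],[0,0,0]],
    [0,[0,0.001,0.01],[0,0,0]],
    [0,[0,0.001,0.016],[0,0,0]],
    [0,[0,0.001,0.022],[0,0,0]],
    [0,[0,0.001,0.027],[0,0,0]],
    [0,[0,0.001,0.031],[0,0,0]],
    [0,[0,0.001,0.034],[0,0,0]],
    [0,[0,0.001,0.036],[0,0,0]],
    [0,[0,0.001,0.037],[0,0,0]],
    [0,[0,0.001,0.037],[0,0,0]],
  ],
)

```text
time: 20.95
ee_pos: [0.5222, -0.2409, 0.143]
eef_rot: [1.0, 0.022, 0.0, 0.0]
ft_force: [-0.1, 1.1, -7.2]
width: 0.0116
```

arm_command(
  commands=[
    [0,[0,0,0.0004],[0,0,0]],
    [0,[0,0,0.0008],[0,0,0]],
    [0,[0,0,0.0011],[0,0,0]],
    [0,[0,0,0.0014],[0,0,0]],
    [0,[0,0,0.0017],[0,0,0]],
    [0,[0,0,0.002],[0,0,0]],
    [0,[0,0,0.002],[0,0,0]],
    [0,[0,0,0.002],[0,0,0]],
    [0,[0,0,0.002],[0,0,0]],
    [0,[0,0,0.002],[0,0,0]],
  ],
)

```text
time: 21.78
ee_pos: [0.5222, -0.241, 0.1413]
eef_rot: [1.0, 0.022, 0.0, 0.0]
ft_force: [-1.1, 1.2, -3.2]
width: 0.0116
```

```bash
python3 - <<'E'
from h import *
s=st();c=snap("side","pics/n1.png");s=st()
cv2.imwrite("pics/n1s.png",cv2.resize(c["pixels"][80:210,280:450,::-1],None,fx=4.4,fy=4.4,interpolation=cv2.INTER_CUBIC))
E
```

```text
t 21.78 p [ 0.5222 -0.241   0.1413] yaw 0.0431 z [ 0. -0. -1.] F [-1.1   1.22 -3.16] T [0.16 0.23 0.01] w 0.0116 q [ 0.68  0.39 -0.4   1.75  0.17  1.04 -1.3 ]
t 21.83 p [ 0.5222 -0.241   0.1412] yaw 0.0431 z [ 0. -0. -1.] F [-1.46  1.56 -3.25] T [0.11 0.29 0.01] w 0.0115 q [ 0.69  0.39 -0.4   1.75  0.17  1.04 -1.3 ]
```

View pics/n1s.png

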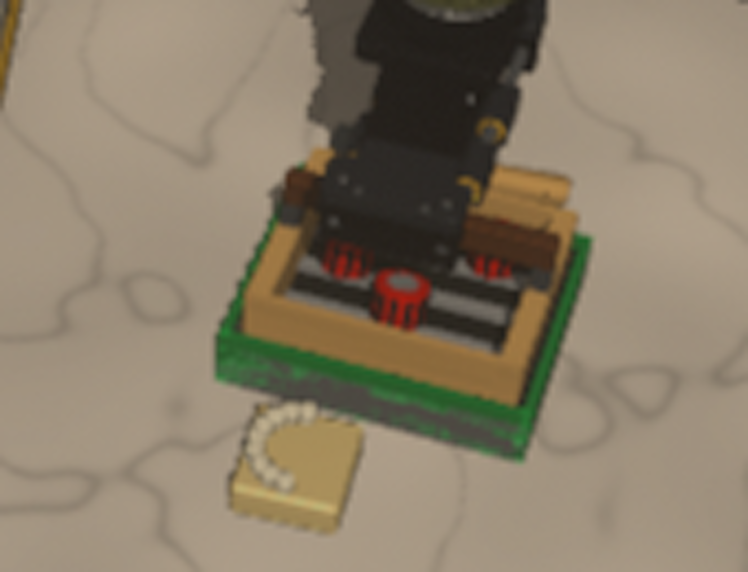

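arm_command(
  commands=[
    [0,[0,0,0.0002],[0,0,0]],
    [0,[0,0,0.0003],[0,0,0]],
    [0,[0,0,0.0003],[0,0,0]],
    [16,[0,0,0.0003],[0,0,0]],
    [20,[0,0,0.0003],[0,0,0]],
    [30,[0,0,0.0003],[0,0,0]],
    [45,[0,0,0.0003],[0,0,0]],
    [55,[0,0,0.0003],[0,0,0]],
    [60,[0,0,0.0003],[0,0,0]],
    [60,[0,0,0.0003],[0,0,0]],
  ],
)

```text
time: 22.67
ee_pos: [0.5222, -0.2409, 0.1408]
eef_rot: [1.0, 0.022, 0.0, 0.0]
ft_force: [-0.2, 0.6, -0.3]
width: 0.0426
```

```bash
python3 - <<'E'
from h import *
st()
E
```

```text
t 22.67 p [ 0.5222 -0.2409  0.1408] yaw 0.0432 z [ 0. -0. -1.] F [-0.16  0.56 -0.26] T [-0.02  0.03  0.02] w 0.0426 q [ 0.68  0.39 -0.4   1.75  0.17  1.04 -1.3 ]
```

Released, force near zero. Rising straight up.

arm_command(
  commands=[
    [60,[0,0,-0.004],[0,0,0]],
    [60,[0,0,-0.014],[0,0,0]],
    [60,[0,0,-0.03],[0,0,0]],
    [60,[0,0,-0.05],[0,0,0]],
    [60,[0,0,-0.075],[0,0,0]],
    [60,[0,0,-0.1],[0,0,0]],
    [60,[0,0,-0.125],[0,0,0]],
    [60,[0,0,-0.15],[0,0,0]],
    [60,[0,0,-0.165],[0,0,0]],
    [60,[0,0,-0.17],[0,0,0]],
  ],
)

```text
time: 23.5
ee_pos: [0.523, -0.241, 0.3148]
eef_rot: [1.0, 0.022, 0.002, 0.001]
ft_force: [-0.1, 0.2, 0.3]
width: 0.0524
```

arm_command(
  commands=[
    [60,[-0.005,-0.02,0],[0,0,0]],
    [60,[-0.01,-0.05,0],[0,0,0]],
    [60,[-0.015,-0.085,0],[0,0,0]],
    [60,[-0.02,-0.12,0],[0,0,0]],
    [60,[-0.025,-0.155,0],[0,0,0]],
    [60,[-0.03,-0.19,0],[0,0,0]],
    [60,[-0.03,-0.22,0],[0,0,0]],
    [60,[-0.03,-0.24,0],[0,0,0]],
    [60,[-0.03,-0.25,0],[0,0,0]],
    [60,[-0.03,-0.25,0],[0,0,0]],
  ],
)

```text
time: 24.33
ee_pos: [0.4811, 0.0096, 0.3107]
eef_rot: [1.0, 0.023, -0.0, -0.0]
ft_force: [0.7, -0.8, 0.5]
width: 0.052
```

```bash
python3 - <<'E'
from h import *
s=st();C={n:snap(n,f"pics/o1{n}.png") for n in("side","top")}
c=C["side"];cv2.imwrite("pics/o1s.png",cv2.resize(c["pixels"][80:210,280:450,::-1],None,fx=4.4,fy=4.4,interpolation=cv2.INTER_CUBIC))
E
```

```text
t 24.33 p [0.4811 0.0096 0.3107] yaw 0.0466 z [-0.  0. -1.] F [ 0.66 -0.82  0.52] T [-0.02 -0.01 -0.07] w 0.0520 q [ 0.49  0.04 -0.61  1.77  0.02  1.34 -1.65]
```

View pics/o1s.png

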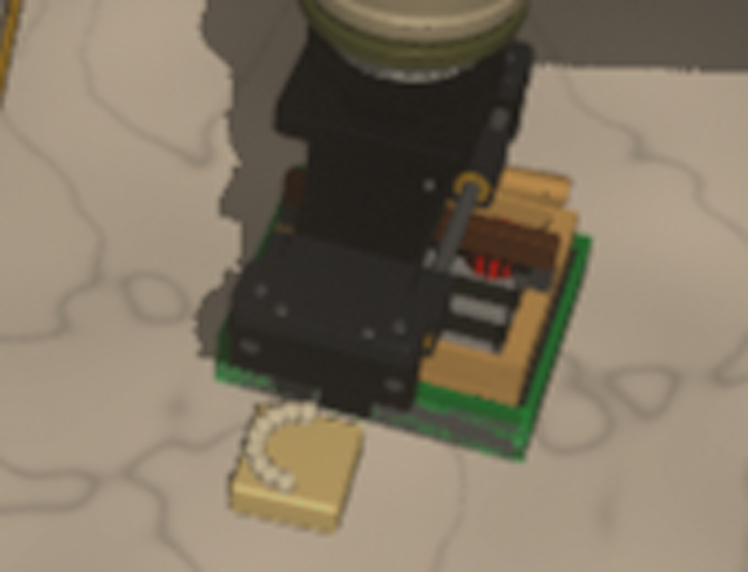

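View pics/o1top.png

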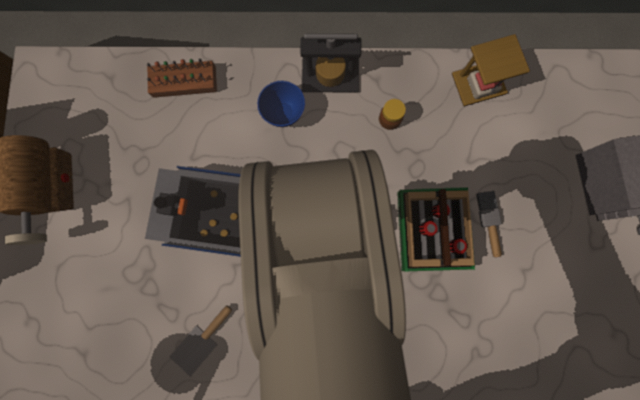

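```bash
python3 - <<'E'
import cv2
i=cv2.imread("pics/o1top.png");cv2.imwrite("pics/o1t.png",cv2.resize(i[175:285,350:510],None,fx=4.5,fy=4.5,interpolation=cv2.INTER_CUBIC))
E
```

```text
(no output)
```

View pics/o1t.png

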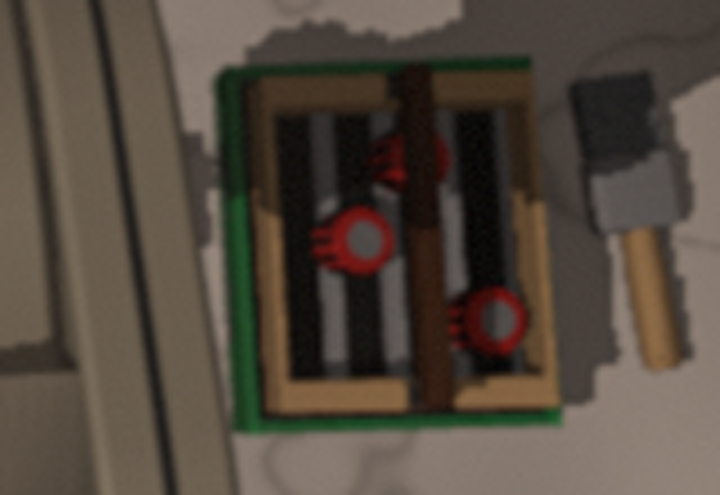

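```bash
python3 -c "
from h import *
print(close_job()); st()"
```

```text
the job is handed in; nothing more can be done
None
the job is handed in; nothing more can be done
```

The job is done and handed in. All five spacers are in the catch box, and the sieve is on the stand, released, with its three red knobs still in it. It took about 24 s of the 64 s allowed.

**Shaking:** I gripped the bar and found both bumpers by feel. Then I shook the sieve on the rim for five knocks against each bumper. I could only measure three depths:
- Orange bumper: about 6.6 mm.
- Blue bumper: about 5.5 mm and 8.8 mm.

All three lie between the 3 mm knock and the 14 mm slam. The knocks in between used the same profile but were not measured.

**Before lifting:** The five brass discs stayed at the same places on the box floor while the sieve moved. With the sieve over the stand, the side picture showed all five in the box.

**Setting down:** The sieve went down at z = 0.141, which matches it standing flat on the stand's floor. The wrist force was about zero after release. The last top picture shows it inside the lip all round, the plaster and brush looked unmoved, and the robot was clear of everything.

**What disagreed:** My first camera estimate of the orange bumper gap was about 10 mm, but by feel it was about 17 mm, so I used the felt value. The vertical wrist force during shaking ranged from +10 N (briefly pressing down at the orange bumper) to −7 N (nearly the sieve's weight, about 7.6 N). The stand centre from the two views agreed only to within about 2–3 mm, inside the 5 mm play.

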